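# Find the shaker that has come unlocked in the carry case

## Robot

A 7-joint arm with a two-finger parallel gripper is mounted at the origin on a cart in front of the work surface, level with it; the furniture and walls round the work are solid. World frame = base frame: x ahead of the robot, y to its left, z up, the work surface at z = 0. Lengths are in m, angles in rad, forces in N, time in s.
With the tool pointing down it reaches from about 0.375 to 0.925 m from the base axis. Payload 3.1 kg.
Tool frame: the origin (TCP) lies between the finger pads; the fingertips stand 19 mm ahead of it and the grasp point (between the pads) is the TCP; z points along the fingers, y is the line along which they close (so a half turn about z gives the same grasp; the last joint's range is limited). The gripper opens to 85 mm and grips with 20 to 120 N. Pads are 22 mm wide; open, the fingers measure 114 mm over their backs; the gripper's body (76 mm by 85 mm) begins 54 mm behind the grasp point. The pads swing forward as they close: fully open they stand 13 mm farther back than shut.
Start: joints at [-1.324, 0.383, 0.044, 1.598, -0.018, 1.161, -0.05], TCP at [0.22, 0.612, 0.25] pointing down, gripper open.
Joint ranges: [-2.61, 2.61], [-0.41, 2.15], [-1.48, 1.57], [0, 2.5], [-1.57, 4.71], [0.05, 1.97], [-2.85, 2.85]. Speed limits (rad/s): [2.79, 2.79, 3.14, 3.14, 3.14, 3.14, 3.14].

## Interface

Orientations are given as a unit quaternion [x, y, z, w].
In Python, from bench import move_ptp, movel, move_j, move_gripper, pause, inverse_kinematics, read_camera, camera_params, MotionError, sign_off, look_for, tip_of, read_time_s, read_qpos, read_joint_vel, read_effort, read_eef_pos, read_tcp_rot, read_ft_force, read_ft_torque, read_finger_gap, read_grasp_force gives the robot as it stands. Calls block until the motion is done:
- move_ptp(position, orientation): joint-space move of the TCP to a pose.
- movel(position, orientation=None, speed=0.15): straight line of the TCP; orientation=None keeps the orientation; speed is the mean speed in m/s.
- move_j(angles): joint-space move.
- move_gripper(opening, effort=None): finger opening in m; effort is the grip in N (None keeps the last); returns when the fingers have stopped.
- pause(seconds).
- inverse_kinematics(position, orientation): joint angles nearest the present ones, or None.
- read_camera(name): name is "side" or "top" or "wrist"; returns the picture (480x640x3 uint8, red, green, blue); there is no depth.
- camera_params(name): a dict with "K" (3x3 intrinsics, pixels), "dist_coeffs" ([k1, k2, p1, p2, k3] as OpenCV has them; the pictures are not rectified), "camera_from_world" (4x4, takes a point from world to camera coordinates). Camera axes: x right, y down, z forward; pixel columns grow to the right and rows downward; lengths in m; the calibration is good to about 2 mm. A picture is of the moment at which its call begins: read the wrist's pose just before it. camera_params takes no time and is no camera call; for the wrist camera it gives the pose at the moment of the call.
A pose or a line that the arm cannot do raises MotionError and nothing moves.
- sign_off(): hands the job in; it is judged then, once.
Trained networks look in the newest picture that a camera, given by its name, has taken for a name from the list of things; names that differ only in an ending like _2 or _b are one class to them, and where a whole thing is asked for, a point or a joint stands for the part that bears it (a point fixed in the world has none). Each returns a list of dicts, best first, with "confidence" (0 to 1); they miss things now and then, are a little off and sometimes report something else, mostly with a low value. They report only what shows in the picture. A call takes as long as a camera call.
- look_for(camera, name): "at" ([column, row] in pixels, amid what is visible of it).
- tip_of(camera, name): "at" ([column, row] in pixels: a listed point, or the origin of a listed thing).
Readings, each from a call of its own:
- read_time_s(): time.
- read_qpos(): joint angles.
- read_joint_vel(): joint speeds.
- read_effort(): joint torques, N m.
- read_eef_pos(): TCP position.
- read_tcp_rot(): TCP orientation.
- read_ft_force(): force on the tool from outside, world axes, zero at the start.
- read_ft_torque(): the same for the moment, N m.
- read_finger_gap(): finger opening in m.
- read_grasp_force(): force on a finger pad.
Only numpy, scipy, OpenCV 4.12 (cv2) and the standard library are available. Lean on these libraries where they do the work, as an engineer would, in place of code of your own. Each camera call takes 0.05 s, during which the arm holds its last target. There are 200 camera calls.

## Task

The table shakers travel in the black carry case locked to its floor, but one of the four has come off its lock, and by eye they all look the same. Lift the lid back until it rests on its stop, feel inside along the floor for the shaker that gives, stand that one upright on the steel tray without ever tipping it over, and then shut the case so that it can go out. Leave everything else where it is.

Things in the scene. Friction and masses are not known exactly. Their poses are not given: they have to be found in the camera images.
- case: black carry case with aluminium edges, fixed to the spot, front to the robot: 176 mm deep (its x), 250 mm wide (its y), walls 104 mm high and 6 mm thick, floor 6 mm thick. Origin at the centre of its underside, x to the hinge at the back, z up. The four seats lie at x = -48 or +26, y = -55 or +55 mm; between the shakers the floor is bare. Lid on: 115 mm high
- case_lid (a joint): angle of the case's lid: 0 shut, grows as it opens upward and back, 1.80 on its stop. A 0.45 kg panel 10 mm thick on a damped hinge (0.25 N m s/rad): let go short of upright (about 1.5) it sinks shut by itself in a second or two, past that it leans back on to the stop and stays
- case_lid_bar (a point): centre of the lid's pull bar: a round steel bar 10 mm in diameter, 92 mm straight along the case's y, held by a leg at each end 42 mm out from the lid's front edge, in the plane of the lid. It can be taken from above at every lid angle, with one finger on its front and one on its back, and it turns between the fingers as the lid swings
- case_lid_hinge (a point): point on the lid's hinge axis (along the case's y) in the middle of the back edge; the bar's axis is 221 mm from it
- shaker_1: one of four like glass shakers with steel heads, upright in the case: foot 38 mm across, 44 mm at 30 mm height, 36 mm at 55 mm, head 34 mm at 66 to 78 mm, 90 mm high. Origin at the centre of its underside, z up. Three are locked to the floor and do not give; one, not to be told by eye, just stands there (0.1 to 0.2 kg), shifts at a touch of 1 to 2 N and falls over if rocked by 0.4 rad
- shaker_2: one of four like glass shakers with steel heads, upright in the case: foot 38 mm across, 44 mm at 30 mm height, 36 mm at 55 mm, head 34 mm at 66 to 78 mm, 90 mm high. Origin at the centre of its underside, z up. Three are locked to the floor and do not give; one, not to be told by eye, just stands there (0.1 to 0.2 kg), shifts at a touch of 1 to 2 N and falls over if rocked by 0.4 rad
- shaker_3: one of four like glass shakers with steel heads, upright in the case: foot 38 mm across, 44 mm at 30 mm height, 36 mm at 55 mm, head 34 mm at 66 to 78 mm, 90 mm high. Origin at the centre of its underside, z up. Three are locked to the floor and do not give; one, not to be told by eye, just stands there (0.1 to 0.2 kg), shifts at a touch of 1 to 2 N and falls over if rocked by 0.4 rad
- shaker_4: one of four like glass shakers with steel heads, upright in the case: foot 38 mm across, 44 mm at 30 mm height, 36 mm at 55 mm, head 34 mm at 66 to 78 mm, 90 mm high. Origin at the centre of its underside, z up. Three are locked to the floor and do not give; one, not to be told by eye, just stands there (0.1 to 0.2 kg), shifts at a touch of 1 to 2 N and falls over if rocked by 0.4 rad
- tray: empty shallow steel tray, fixed to the spot, 130 mm (its x) by 120 mm (its y), floor 3 mm thick, rim 15 mm high; origin at the centre of its underside, z up
- cups: stack of white paper cups, 57 mm in diameter, 61 mm high, standing by; origin at its underside
- tomato_tin: food tin, 58 mm in diameter, 72 mm high, standing by; origin at its underside
- lemon: lemon, 71 x 53 x 51 mm, standing by; origin at its underside
- timer: round kitchen timer with a red top, 64 mm in diameter, 42 mm high, standing by; origin at its underside
- opener: green-handled can opener lying flat, 174 mm long, 41 mm wide, 20 mm high, standing by; origin at its underside
- tape: roll of tan tape lying flat, 98 mm in diameter, 25 mm high, standing by; origin at its underside

How it is judged:
By the outcome, as a careful person would: the job done as asked, in the order asked, and still so for the second after the job is handed in, with the robot touching nothing.
It also fails if it takes over 72 s, if anything falls off the work surface, if the arm or the gripper's body presses on something with over 40 N, if the wrist force passes 120 N, or if a joint passes its speed limit or range.

## Working session

There is one attempt and no reset: what is moved stays moved. The work goes in short steps, each a Python script; the robot and the scene stay as the last script left them, time stands still between calls to the robot, and variables do not carry over. Pictures are saved under pics/ and viewed, at most 10 in all, crops included, and the job is handed in when it is done.

```bash
ls; mkdir -p pics; cat > h.py <<'E'
import numpy as np, cv2
from bench import *
def ray(cam,uv,P=None):
    P=P or camera_params(cam); K=np.array(P["K"]);d=np.array(P["dist_coeffs"]);T=np.array(P["camera_from_world"])
    n=cv2.undistortPoints(np.array([[uv]],float),K,d)[0,0]
    R=T[:3,:3]; return -R.T@T[:3,3], R.T@np.array([n[0],n[1],1.])
def onz(cam,uv,z,P=None):
    o,r=ray(cam,uv,P); return o+r*(z-o[2])/r[2]
def proj(cam,X):
    P=camera_params(cam);T=np.array(P["camera_from_world"])
    X=np.atleast_2d(np.array(X,float))
    return cv2.projectPoints(X,cv2.Rodrigues(T[:3,:3])[0],T[:3,3],np.array(P["K"]),np.array(P["dist_coeffs"]))[0][:,0]
def tri(uv1,c1,uv2,c2):
    o1,r1=ray(c1,uv1);o2,r2=ray(c2,uv2)
    A=np.stack([r1,-r2],1);s=np.linalg.lstsq(A,o2-o1,rcond=None)[0]
    a=o1+r1*s[0];b=o2+r2*s[1];return (a+b)/2,np.linalg.norm(a-b)
def save(cam,name):
    im=read_camera(cam);cv2.imwrite(f"pics/{name}.png",im[:,:,::-1]);return im
E
python3 - <<'E'
from h import *
np.set_printoptions(precision=3,suppress=True)
print(read_time_s(),read_tcp_rot(),read_finger_gap())
for c in("side","top"):
    save(c,c+"0")
    P=camera_params(c);T=np.array(P["camera_from_world"]);print(c,-T[:3,:3].T@T[:3,3])
    for n in("case","case_lid_bar","case_lid_hinge","tray","cups","tomato_tin","lemon","timer","opener","tape"):
        for d in tip_of(c,n)[:2]:print(c,n,np.round(d["at"]),round(d["confidence"],2),onz(c,d["at"],0.11 if 'lid' in n else 0))
print(read_time_s())
a=cv2.imread("pics/side0.png");b=cv2.imread("pics/top0.png")
E
```

```text
pics
0.0 [ 0.172  0.985 -0.001 -0.   ] 0.08515171412552427
side [ 0.17  -0.648  1.121]
side case [310. 244.] 0.87 [0.546 0.163 0.   ]
side case_lid_bar [266. 238.] 0.58 [0.42  0.148 0.11 ]
side case_lid_hinge [342. 200.] 0.72 [0.644 0.178 0.11 ]
side case_lid_hinge [315. 242.] 0.34 [0.523 0.084 0.11 ]
side tray [339. 364.] 0.84 [ 0.455 -0.18   0.   ]
side cups [437. 345.] 0.9 [ 0.682 -0.238  0.   ]
side cups [258. 195.] 0.53 [0.49 0.39 0.  ]
side tomato_tin [259. 198.] 0.73 [0.485 0.377 0.   ]
side tomato_tin [416. 315.] 0.63 [ 0.681 -0.148  0.   ]
side lemon [304. 183.] 0.73 [0.628 0.376 0.   ]
side lemon [266. 236.] 0.38 [0.449 0.238 0.   ]
side timer [259. 197.] 0.78 [0.488 0.383 0.   ]
side opener [276. 302.] 0.95 [0.392 0.036 0.   ]
side opener [258. 198.] 0.57 [0.484 0.381 0.   ]
side tape [226. 223.] 0.56 [0.371 0.329 0.   ]
top [0.386 0.073 0.924]
top case [286. 245.] 0.84 [0.549 0.169 0.   ]
top case_lid_bar [287. 303.] 0.64 [0.422 0.154 0.11 ]
top case_lid_hinge [278. 188.] 0.96 [0.641 0.177 0.11 ]
top tray [451. 294.] 0.82 [ 0.446 -0.177  0.   ]
top cups [470. 187.] 0.68 [ 0.679 -0.231  0.   ]
top tomato_tin [435. 189.] 0.82 [ 0.673 -0.152  0.   ]
top lemon [190. 208.] 0.93 [0.63  0.383 0.   ]
top timer [180. 270.] 0.69 [0.495 0.396 0.   ]
top opener [354. 324.] 0.74 [0.385 0.026 0.   ]
top tape [209. 335.] 0.97 [0.359 0.327 0.   ]
1.1
```

View pics/top0.png

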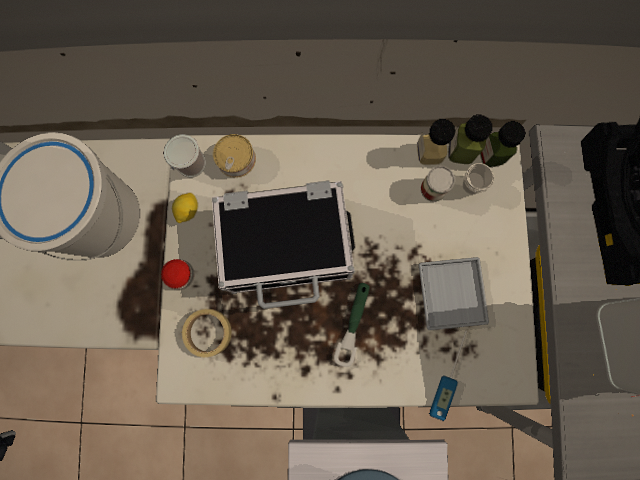

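View pics/side0.png

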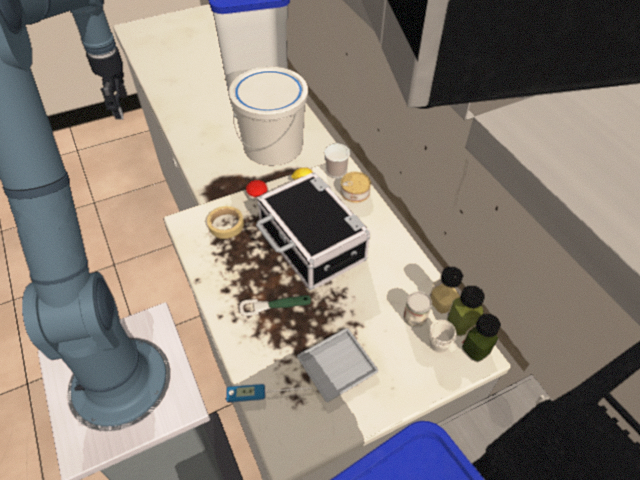

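The top view shows the case shut, turned about 0.12 rad, with its bar at the front near px (287,290) and the tray at (453,294). The way up is clear. I'll triangulate the bar and hinge, move above the bar and check with the wrist camera.

```bash
cat >> h.py <<'E'
np.set_printoptions(precision=4,suppress=True)
def down(th): # tool pointing down, tool y at world angle th
    p=(th+np.pi/2)/2; return [float(np.cos(p)),float(np.sin(p)),0.,0.]
E
python3 - <<'E'
from h import *
b=tri([266,238],"side",[287,303],"top");hg=tri([342,200],"side",[278,188],"top");t=tri([339,364],"side",[451,294],"top")
print("bar",b,"hinge",hg,t)
q0=read_qpos()
for th in (0.119,0.119-np.pi,0.119+np.pi/2,0.119-np.pi/2):
    for X in ([.421,.151,.26],[.421,.151,.11],[.69,.183,.325],[.6,.17,.33],[.5,.11,.075],[.57,.23,.075],[.45,-.178,.08]):
        j=inverse_kinematics(X,down(th)); print(round(th,2),X,None if j is None else np.array(j))
move_gripper(0.04,20)
move_ptp([.421,.151,.26],down(0.119))
print(read_eef_pos(),read_time_s())
for n in("case_lid_bar",):
    save("wrist","w0")
    for d in tip_of("wrist",n)[:3]:print(n,np.round(d["at"]),round(d["confidence"],2),onz("wrist",d["at"],0.11))
    for d in tip_of("wrist","case_lid_hinge")[:3]:print("h",np.round(d["at"]),round(d["confidence"],2),onz("wrist",d["at"],0.11))
E
```

```text
bar (array([0.4229, 0.1555, 0.0989]), np.float64(0.001263880653417793)) hinge (array([0.642 , 0.1755, 0.1134]), np.float64(0.0035745441996487496)) (array([ 0.4506, -0.1789, -0.0016]), np.float64(0.0099818852781639))
0.12 [0.421, 0.151, 0.26] [-0.9444 -0.0423  0.5018  2.0714  0.0228  1.1074 -0.3341]
0.12 [0.421, 0.151, 0.11] [-0.8878  0.2101  0.4908  2.2044 -0.1437  0.7565 -0.1824]
0.12 [0.69, 0.183, 0.325] [-0.7171  0.5098  0.596   1.355  -0.2838  1.3616 -0.0031]
0.12 [0.6, 0.17, 0.33] [-0.8128  0.3063  0.5881  1.5928 -0.1747  1.2955 -0.0795]
0.12 [0.5, 0.11, 0.075] [-0.7431  0.4036  0.5156  2.0749 -0.2937  0.7326  0.0775]
0.12 [0.57, 0.23, 0.075] [-0.8462  0.5704  0.5013  1.8256 -0.3573  0.8361 -0.0498]
0.12 [0.45, -0.178, 0.08] [-0.4321  0.4273  0.8378  2.1476 -0.4665  0.7543  0.8293]
-3.02 [0.421, 0.151, 0.26] [-0.7026 -0.0278  0.2633  2.0621  0.0081  1.1063  2.8176]
-3.02 [0.421, 0.151, 0.11] [ 0.6456  0.4985 -1.2307  2.1423  0.6045  0.9158  2.32  ]
-3.02 [0.69, 0.183, 0.325] [ 0.3946  0.7779 -1.2492  1.2898  0.7287  1.5553  2.5079]
-3.02 [0.6, 0.17, 0.33] [ 0.5328  0.5689 -1.241
[... 882 characters left out ...]
 0.151, 0.26] [-1.0286 -0.0486  0.5844  2.0744  0.03    1.108  -1.91  ]
-1.45 [0.421, 0.151, 0.11] [-1.0213  0.226   0.6401  2.2095 -0.1957  0.7593 -1.7026]
-1.45 [0.69, 0.183, 0.325] [-0.7804  0.533   0.6995  1.3585 -0.3403  1.371  -1.5348]
-1.45 [0.6, 0.17, 0.33] [-0.9041  0.326   0.7097  1.5968 -0.2183  1.3    -1.6135]
-1.45 [0.5, 0.11, 0.075] [-0.8871  0.4447  0.6903  2.0808 -0.4125  0.7522 -1.3889]
-1.45 [0.57, 0.23, 0.075] [-0.901   0.5884  0.5741  1.8282 -0.4142  0.8467 -1.5758]
-1.45 [0.45, -0.178, 0.08] [-0.4642  0.4439  0.8788  2.1486 -0.499   0.7629 -0.7124]
[0.421  0.1528 0.2601] 3.4333
case_lid_bar [326. 226.] 0.77 [0.4252 0.1534 0.11  ]
h [619. 225.] 0.78 [0.6388 0.1805 0.11  ]
```

View pics/w0.png

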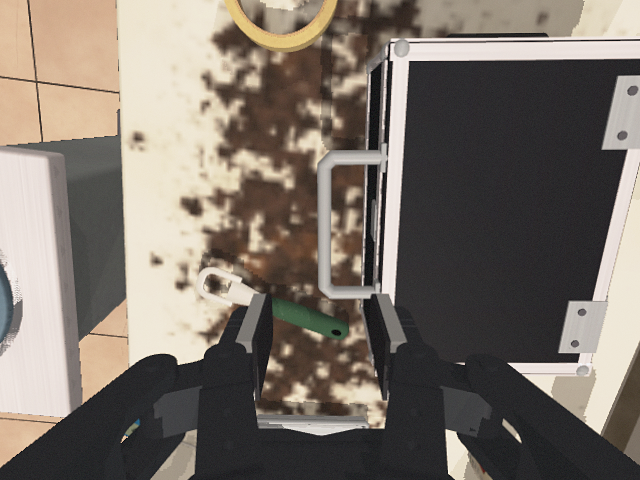

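The wrist view shows the bar at column 325, rows 158–296, parallel to the pads. I'll grip it now and swing the lid, watching the force.

```bash
cat > lid.py <<'E'
from h import *
YAW=0.119; U=np.array([np.cos(YAW),np.sin(YAW),0]); V=np.array([-U[1],U[0],0]); Z=np.array([0,0,1.])
def barpos(H,a): return H+0.221*(-np.cos(a)*U+np.sin(a)*Z)
def swing(H,angles,speed=.14,fmax=35):
    for a in angles:
        movel(barpos(H,a),down(YAW),speed=speed)
        f=np.array(read_ft_force()); print(round(a,2),f,round(read_finger_gap(),4))
        if np.linalg.norm(f)>fmax: print("STOP");return False
    return True
E
python3 - <<'E'
from lid import *
B=np.array([.424,.153,.109])
f0=np.array(read_ft_force());print("f0",f0)
movel(B,speed=.15);print(read_ft_force())
move_gripper(0.0,20)
f=np.array(read_ft_force());print("grip",f,read_finger_gap(),read_grasp_force(),read_eef_pos())
if abs(f@U)>6:
    for k in range(5):
        B=np.array(read_eef_pos())+np.sign(f@U)*.001*U; movel(B,down(YAW),speed=.05);f=np.array(read_ft_force());print(k,f)
        if abs(f@U)<6:break
H=B+0.221*U
if swing(H,[.1,.3]): print(read_time_s(), swing(H,np.arange(.5,1.75,.2)))
print(read_time_s())
E
```

```text
f0 [ 0.7837  0.2364 -0.4771]
[-0.0195 -0.6879  1.1281]
grip [-2.5297  0.4935  5.9175] 0.009670333134205468 19.72210943698883 [0.4235 0.1532 0.1097]
0.1 [-0.2826  0.9324 -1.7837] 0.0089
0.3 [ 0.0143  1.5386 -2.4687] 0.0091
0.5 [ 1.1297  3.7134 -3.1236] 0.0092
0.7 [ 0.2721  3.5726 -3.1486] 0.0087
0.9 [-2.982   3.177   0.8533] 0.0087
1.1 [-5.0696  4.7605  5.6711] 0.009
1.3 [-2.6352  4.3224  5.0725] 0.0091
1.5 [-2.0929  5.2449  3.7016] 0.0087
1.7 [-0.6796  4.5358  1.0092] 0.0091
5.8917 True
9.1583
```

```bash
python3 - <<'E'
from lid import *
H=np.array([.4235,.153,.109])+0.221*U
swing(H,[1.78])
move_gripper(.04,20); pause(.2)
p=np.array(read_eef_pos());movel(p+[0,0,.06],speed=.2)
C=H-0.091*U; C[2]=0; print("case",C)
move_ptp(C-0.03*U+[0,0,.3],down(YAW))
print(read_ft_force(),read_time_s(),read_eef_pos())
for c in("wrist","top"):
    save(c,c+"1")
    for s in ("shaker_1",):
        for d in tip_of(c,s)[:7]:
            X=onz(c,d["at"],.006); print(c,s,np.round(d["at"]),round(d["confidence"],2),X,"case:",(X-C)@U,(X-C)@V)
    for d in tip_of(c,"case_lid_bar")[:2]: print("bar",d["at"],round(d["confidence"],2))
    print("pred",proj(c,[barpos(H,1.8)]))
    print(proj(c,[C+x*U+y*V+[0,0,.096] for x in(-.048,.026) for y in(-.055,.055)]))
E
```

```text
1.78 [-0.2079  5.5645  1.6525] 0.0091
case [0.5526 0.1684 0.    ]
[1.2227 0.084  0.7333] 11.2583 [0.5235 0.1652 0.3002]
wrist shaker_1 [302. 140.] 0.7 [0.5002 0.2172 0.006 ] case: -0.04622119369616639 0.05463981185968382
wrist shaker_1 [306. 240.] 0.68 [0.5164 0.1062 0.006 ] case: -0.04332828278681319 -0.05747308429045083
wrist shaker_1 [369. 233.] 0.67 [0.5871 0.1238 0.006 ] case: 0.02898335888373191 -0.048412956712352524
wrist shaker_1 [370. 138.] 0.59 [0.5715 0.2268 0.006 ] case: 0.025693327951404013 0.055667278630643004
pred [[875.2999 382.346 ]]
[[297.4048 267.9294]
 [294.8134 145.3493]
 [377.6924 267.7137]
 [383.5273 145.1951]]
top shaker_1 [315. 262.] 0.74 [0.511  0.1083 0.006 ] case: -0.048394788117361906 -0.05477751786189937
top shaker_1 [314. 227.] 0.69 [0.5872 0.1104 0.006 ] case: 0.0274985789745275 -0.061720369748691044
pred [[255.94   111.2937]]
[[313.0419 255.8687]
 [255.5038 262.541 ]
 [308.8301 218.158 ]
 [252.2231 224.7538]]
```

View pics/wrist1.png

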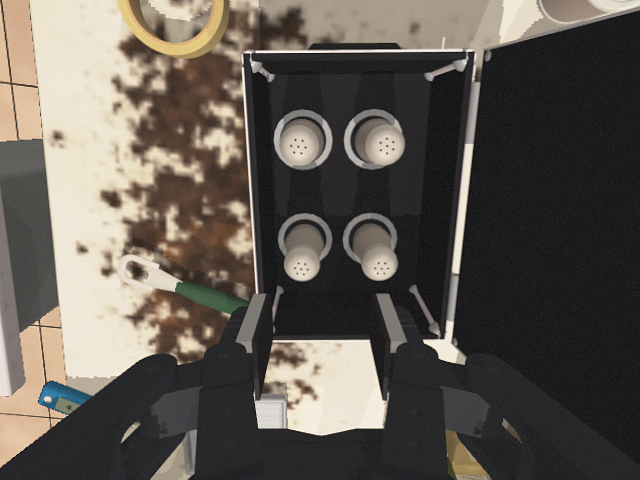

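View pics/top1.png

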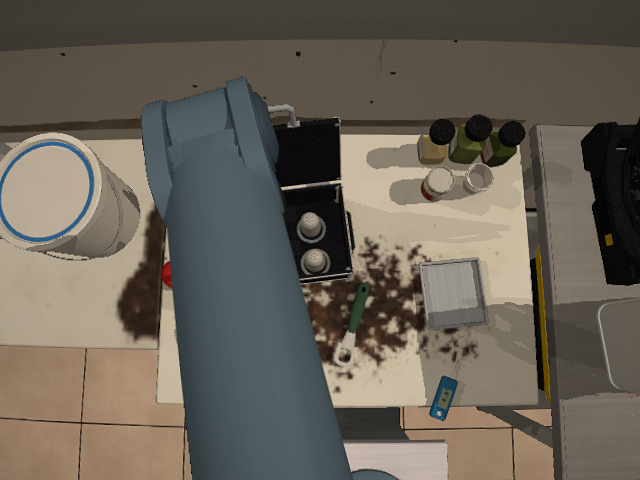

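All four shakers stand in their seats. Their heads are at px (299,146), (387,146), (302,266) and (379,263), and the lid is on its stop. I'll take each head between the fingers along the case's y, and feel with a 2–3 mm lift which one gives.

```bash
cat > feel.py <<'E'
from lid import *
TH=YAW+np.pi/2; ZG=.077
def feel(X):
    X=np.array(X[:2])
    move_ptp([*X,.155],down(TH)) 
    movel([*X,ZG],down(TH),speed=.15)
    print(" down",np.array(read_ft_force()))
    move_gripper(0.0,20); pause(.1)
    f0=np.array(read_ft_force());print(" grip",f0,"gap",round(read_finger_gap(),4),np.array(read_eef_pos()))
    movel([*X,ZG+.003],down(TH),speed=.02); pause(.1)
    f1=np.array(read_ft_force());print(" lift",f1-f0,"gap",round(read_finger_gap(),4),np.array(read_eef_pos()),round(read_time_s(),2))
    return f1-f0
def leave(X):
    movel([*X[:2],ZG],down(TH),speed=.05)
    move_gripper(.065,20); movel([*X[:2],.155],down(TH),speed=.2)
E
python3 - <<'E'
from feel import *
import json
C=np.array([.5526,.1684,0])
S=[onz("wrist",p,.095) for p in([379,263],[302,266],[299,146],[387,146])]
for s in S: print(s,(s-C)@U,(s-C)@V)
S=[s.tolist() for s in S]; json.dump(S,open("S.json","w"))
move_gripper(.065,20)
d=feel(S[0])
if d[2]<-4: leave(S[0]); d=feel(S[1])
E
```

```text
[0.5844 0.1212 0.095 ] 0.025959753152988485 -0.050629647779193425
[0.5144 0.11   0.095 ] -0.04486084208513519 -0.05342993001566114
[0.5008 0.2169 0.095 ] -0.04564145550813514 0.054299240644724536
[0.5739 0.2255 0.095 ] 0.027896155142669344 0.0541761429677839
 down [-0.1515  0.092   0.0786]
 grip [-1.3604 -5.3491  6.0942] gap 0.033 [0.5866 0.1164 0.0795]
 lift [  6.1903  -0.3827 -14.6537] gap 0.0327 [0.5864 0.1164 0.0799] 15.01
 down [-0.3994 -0.1915 -0.1665]
 grip [ 0.7825 -5.3996  5.3443] gap 0.0329 [0.516  0.1076 0.0787]
 lift [  4.5902   0.9585 -16.4153] gap 0.0329 [0.5158 0.1076 0.0793] 18.15
```

```bash
python3 - <<'E'
from feel import *
import json
S=json.load(open("S.json"))
leave(S[1]); d=feel(S[2])
if d[2]<-4: leave(S[2]); d=feel(S[3])
E
```

```text
down [-0.0128 -0.0103  0.0379]
 grip [ 0.2825 -2.2279  7.2622] gap 0.033 [0.502  0.2164 0.0784]
 lift [  3.2466   1.8905 -16.2852] gap 0.0328 [0.5018 0.2164 0.079 ] 21.42
 down [-0.4608  0.4076  1.818 ]
 grip [-1.3564 -1.2865  6.5437] gap 0.0333 [0.575  0.2257 0.0786]
 lift [ 1.1624  2.1185 -8.266 ] gap 0.033 [0.5733 0.2254 0.0794] 24.57
```

```bash
python3 - <<'E'
from feel import *
import json
S=json.load(open("S.json"));X=S[3]
for dz in(.006,.010):
    movel([*X[:2],ZG+dz],down(TH),speed=.03); pause(.1)
    f=np.array(read_ft_force());print(dz,f,round(read_finger_gap(),4),np.array(read_eef_pos()),read_time_s())
    if f[2]<-5: print("LOCKED");break
else:
    move_gripper(0.0,35)
    movel([*X[:2],.215],down(TH),speed=.15)
    print(np.array(read_ft_force()),read_finger_gap(),read_time_s())
    save("wrist","w2")
    T=np.array([.45,-.178]); mid=[.50,.02]
    movel([*T,.215],down(1.2),speed=.22)
    print(np.array(read_eef_pos()),np.array(read_ft_force()),read_finger_gap(),read_time_s())
    save("side","side2");im=save("top","top2")
    for c in("side","top"):
        for d in tip_of(c,"tray")[:1]:print(d["at"],onz(c,d["at"],0))
        for d in tip_of(c,"shaker_1")[:4]:print(c,d,onz(c,d["at"],.14))
E
```

```text
0.006 [ 1.0436  0.4914 -0.789 ] 0.0335 [0.5739 0.2255 0.083 ] 24.9167
0.01 [-0.2982  0.1045 -1.138 ] 0.0336 [0.5739 0.2255 0.0871] 25.3
[ 0.2159 -0.0714 -2.2859] 0.03230386247530846 26.5167
[ 0.4505 -0.1767  0.2149] [ 0.3237 -0.0863 -1.0563] 0.032565839272989984 28.6333
[336.1, 362.9] [ 0.4504 -0.1753  0.    ]
side {'at': [304.6, 257.8], 'confidence': 0.8} [0.4703 0.0305 0.14  ]
side {'at': [338.2, 335.4], 'confidence': 0.79} [ 0.4475 -0.1814  0.14  ]
side {'at': [284.3, 235.4], 'confidence': 0.74} [0.4553 0.1116 0.14  ]
[451.9, 290.8] [ 0.4523 -0.1792  0.    ]
top {'at': [264.0, 268.4], 'confidence': 0.86} [0.4819 0.194  0.14  ]
top {'at': [311.5, 227.4], 'confidence': 0.72} [0.5571 0.1095 0.14  ]
top {'at': [315.3, 263.2], 'confidence': 0.66} [0.4915 0.1021 0.14  ]
top {'at': [470.6, 289.6], 'confidence': 0.59} [ 0.4443 -0.1747  0.14  ]
```

```bash
ls pics; python3 -c "
import cv2,os
if os.path.exists('pics/side2.png'):
    a=cv2.imread('pics/side2.png')[160:460,200:600];cv2.imwrite('pics/c2.png',cv2.resize(a,(800,600)))"
```

```text
side0.png
side2.png
top0.png
top1.png
top2.png
w0.png
w2.png
wrist1.png
```

View pics/c2.png

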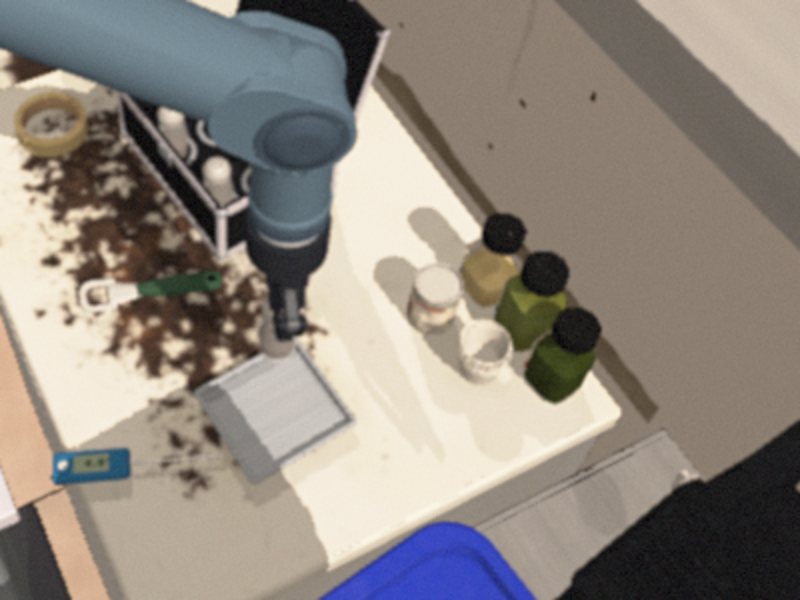

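The loose shaker (the back-left one, number 4 in my order) hangs upright in the fingers over the tray; the crop shows it at about (280,335). I'll lower it onto the tray by feel.

```bash
python3 - <<'E'
from feel import *
T=[.451,-.178]
movel([*T,.082],down(1.2),speed=.12); pause(.15)
f0=np.array(read_ft_force());print(f0,read_eef_pos())
z=.082
while z>.072:
    z-=.001; movel([*T,z],down(1.2),speed=.02); pause(.05)
    f=np.array(read_ft_force())
    if f[2]-f0[2]>2.5: break
print(z,f,np.array(read_eef_pos()),read_time_s())
move_gripper(.065,20); pause(.1)
movel([*T,.2],down(1.2),speed=.15)
print(np.array(read_ft_force()),read_time_s())
move_ptp([.56,-.05,.42],down(YAW))
save("side","side3");save("top","top3")
for c in("side","top"):
    for d in tip_of(c,"shaker_1")[:4]:print(c,np.round(d["at"]),d["confidence"],onz(c,d["at"],.003))
    for d in tip_of(c,"case_lid_bar")[:2]:print(c,"bar",d)
H=np.array([.4235,.153,.109])+0.221*U
print(barpos(H,1.8),proj("top",barpos(H,1.8)),proj("side",barpos(H,1.8)))
a=cv2.imread('pics/side3.png')[100:460,150:570];cv2.imwrite('pics/c3.png',cv2.resize(a,(700,600)))
print(read_time_s())
E
```

```text
[-0.5488  0.3957 -1.4603] [ 0.4517 -0.1781  0.0827]
0.075 [-2.3082 -0.3248  5.6217] [ 0.4512 -0.1782  0.0758] 32.4417
[-0.3008  0.5313 -0.9472] 33.9417
side [287. 233.] 0.87 [0.5053 0.2228 0.003 ]
side [304. 260.] 0.81 [0.5082 0.1199 0.003 ]
side [333. 248.] 0.77 [0.5937 0.123  0.003 ]
side [336. 365.] 0.71 [ 0.4472 -0.1819  0.003 ]
top [455. 292.] 0.92 [ 0.4485 -0.1852  0.003 ]
top [262. 266.] 0.75 [0.5026 0.2186 0.003 ]
top [312. 264.] 0.55 [0.5072 0.1136 0.003 ]
top bar {'at': [257.8, 108.2], 'confidence': 0.79}
[0.6928 0.1852 0.3242] [[255.94   111.2937]] [[362.464  127.2064]]
35.5
```

View pics/c3.png

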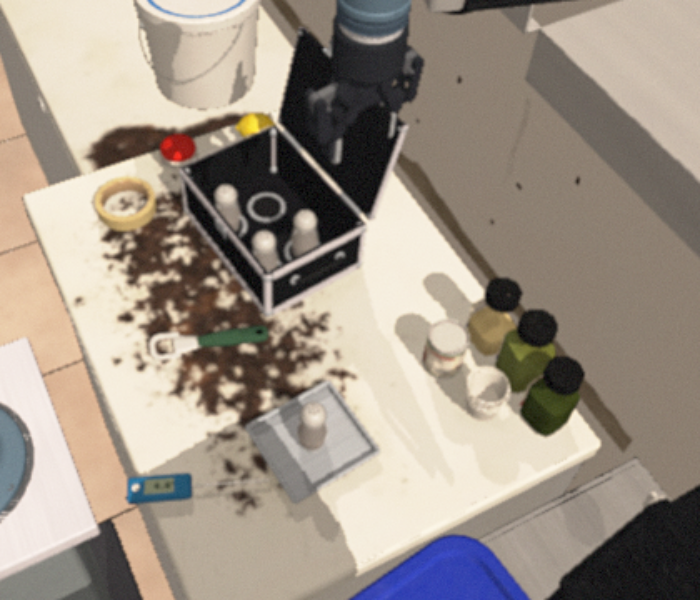

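The shaker stands upright in the tray at crop (313,425). The three locked ones are still in the case and the lid is on its stop. Next I'll take the bar from above and shut the lid.

```bash
python3 - <<'E'
from lid import *
H=np.array([.4235,.153,.109])+0.221*U
P=barpos(H,1.8); move_gripper(.06,20)
move_ptp(P+[0,0,.08],down(YAW)); movel(P,down(YAW),speed=.12)
print(np.array(read_ft_force()))
move_gripper(0.0,20); print(np.array(read_ft_force()),read_finger_gap(),read_time_s())
if .007<read_finger_gap()<.013:
    ok=swing(H,[1.65,1.45,1.25,1.05,.85,.65,.45,.25,.1]) and swing(H,[.03,0.0],speed=.05)
    print(ok,read_time_s())
E
```

```text
[ 0.4647 -0.1014 -0.1919]
[ 1.694  -0.0659  2.2963] 0.009462538354062078 38.1
1.65 [ 0.6847 -1.0741  3.6288] 0.009
1.45 [-0.5563 -1.0898  4.4901] 0.0091
1.25 [-0.3552 -2.0321  2.2518] 0.0093
1.05 [-0.318  -3.7467 -0.8438] 0.0091
0.85 [ 1.7385 -5.4819 -2.5437] 0.0091
0.65 [ 0.254  -5.8485 -1.5729] 0.0091
0.45 [-0.1625 -5.5767 -1.1697] 0.0093
0.25 [-0.8995 -6.6951 -0.7754] 0.0091
0.1 [-1.3585 -6.1916 -1.2094] 0.0091
0.03 [-1.7446 -5.4493 -1.1405] 0.0091
0.0 [-5.4179 -5.925  10.2267] 0.0089
True 42.875
```

```bash
python3 - <<'E'
from lid import *
move_gripper(.035,20); pause(.2)
p=np.array(read_eef_pos()); movel(p+[0,0,.12],speed=.15)
move_ptp([.40,.0,.4],down(YAW)); pause(.5)
print(np.array(read_ft_force()),read_time_s())
save("side","side4");save("top","top4")
for c in("side","top"):
    for n in("case_lid_bar","case_lid_hinge","shaker_1"):
        for d in tip_of(c,n)[:2]:print(c,n,np.round(d["at"]),round(d["confidence"],2))
a=cv2.imread('pics/side4.png')[100:460,150:570];cv2.imwrite('pics/c4.png',cv2.resize(a,(700,600)))
E
```

```text
[-0.061   0.0016  0.598 ] 45.8083
side case_lid_bar [268. 236.] 0.9
side case_lid_bar [344. 202.] 0.7
side case_lid_hinge [343. 202.] 0.62
side shaker_1 [338. 364.] 0.76
top case_lid_bar [292. 301.] 0.76
top case_lid_hinge [274. 190.] 0.84
```

View pics/c4.png

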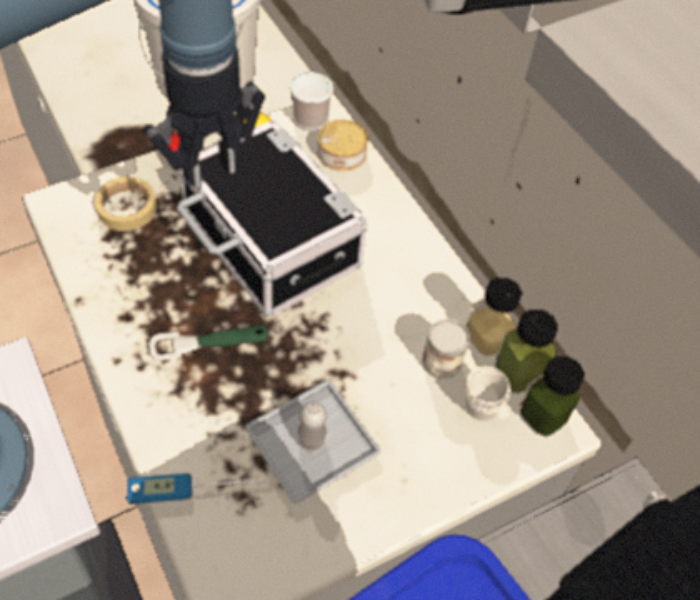

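The lid is shut, with its bar back at side px (268,236), where it was at the start. The shaker stands upright on the tray, the other things haven't moved, and the arm touches nothing.

```bash
python3 -c "
from bench import *
print(sign_off())"
```

```text
the job is handed in; nothing more can be done
None
```

The loose shaker (back-left seat) now stands upright on the steel tray, the other three stayed locked in place, the case is shut, and I handed the job in at about 46 s of the 72 s allowed.

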